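# Stage the mould and bring the resin ball over it

## Task

First slide the pink casting mould along the bench, without lifting it, onto the hot-pink mat so that it lies about centred on the mat and square with it. Then pick up the white sample tray with the loose orange ball in its pocket, carry it without letting the ball out, and finish holding it still and level with the ball over the middle of the mould, about 10 cm above the mould's top: do not put it down or let go. Leave the jars, cup, bottle and can where they stand.

Things in the scene. Friction and masses are not known exactly. Their poses are not given: they have to be found in the camera images.
- mat: fixed hot-pink rectangle, 190 mm along its x by 230 mm along its y, only 1 mm thick and offering no step (the mould slides over its edge freely), with a thin white border line 10 mm inside its edge. Origin at its centre, on the bench
- mould: light pink open-topped mould (about 0.3 kg), empty, loose on the bench, 100 mm along its x by 140 mm along its y, 32 mm tall; walls 12 mm thick (cavity 76 x 116 mm), floor 6 mm thick. Its wall can be pinched from above. Origin: centre of the underside. Square with the mat when its long side lies along the mat's, either way round. It starts on one side of the mat, the tray on the other
- tray: white flat sample tray (0.13 kg, more or less), loose on the bench, 160 mm along its x by 80 mm along its y, 6 mm thick, with a black upright grip fin and a black pocket rim on it, three coloured dots at the -x end. Origin: centre of the underside, z up
- tray_grip (a point): a point in the grip fin, 36 mm above the tray's underside, at x = -25 mm, y = 0 on the tray; the fin is 32 mm long along the tray's x, 12 mm thick along its y and its top is 48 mm above the underside, so it is pinched from above across the tray's y
- pocket (a point): centre of the pocket's floor, at x = +45 mm, y = 0, 6 mm above the tray's underside (70 mm from the grip fin along the tray's +x). Its round rim has 20 mm inner and 24 mm outer radius, 3.5 mm high; the ball rolls freely inside it and escapes if the tray tips beyond about 35 degrees or is jerked
- ball_center (a point): centre of the orange ball, 30 mm across, 18 g, loose in the tray's pocket
- jar_red: bystander: small pigment jar with dark red label, 50 mm across, 55 mm tall, loose and upright; origin: centre of its underside
- jar_green: bystander: the same with green label, loose and upright; origin: centre of its underside
- jar_blue: bystander: the same with blue label, loose and upright; origin: centre of its underside
- cup: bystander: clear mixing cup, 64 mm across, 55 mm tall, loose and upright; origin: centre of its underside
- dropper: bystander: white dropper bottle, 32 mm across, 85 mm tall, loose and upright; origin: centre of its underside
- spray: bystander: white and blue spray can, 60 mm across, 170 mm tall, loose and upright; origin: centre of its underside
Mind the look-alikes: they are no part of the job. Leave any yellow look-alike of the tray alone.

How it is judged:
By the outcome, as a careful person would: the job done as asked, in the order asked, and still so for the second after the job is handed in, while the arm keeps its last pose, push and grip.
It also fails if it takes over 58 s, if anything falls off the work surface, if the arm or the gripper's body presses on something with over 40 N, if the wrist force passes 120 N, or if a joint passes its speed limit or range.

## Robot

A 6-joint arm with a two-finger parallel gripper is mounted at the origin on the work surface. World frame = base frame: x ahead of the robot, y to its left, z up, the work surface at z = 0. Lengths are in m, angles in degrees, forces in N, time in s.
With the tool pointing down it reaches from about 0.3 to 0.875 m from the base axis. Payload 6.4 kg.
Tool frame: the origin (TCP) lies between the finger pads; the fingertips stand 14 mm ahead of it and the grasp point (between the pads) lies 5 mm behind it; z points along the fingers, y is the direction in which the jaws open and shut (so a half turn about z gives the same grasp; the last joint's range is limited). The gripper opens to 85 mm and grips with 20 to 120 N. Pads are 22 mm wide; open, the fingers measure 114 mm over their backs; the gripper's body (76 mm by 85 mm) begins 54 mm behind the grasp point. The pads swing forward as they close: fully open they stand 13 mm farther back than shut.
Start: joints at [51.377, 10.359, 92.074, -0, 77.567, -11.82], TCP at [0.259, 0.513, 0.245] pointing down, gripper open.
Joint ranges: [-171.53, 171.53], [-51.25, 118.39], [17.06, 147.69], [-65.23, 245.23], [0, 150.52], [-178.68, 178.68]. Speed limits (degrees/s): [147.25, 147.25, 172.46, 180, 180, 180].

## Interface

Orientations are given as [roll, pitch, yaw] about the fixed x, y, z axes, in that order (R = Rz(yaw) Ry(pitch) Rx(roll)).
In Python, from cell import ctrl gives the robot as it stands.
- The arm moves only by the tool step_arm, never from a script. Its argument "rows" is a list of rows, each a list of 6 numbers: the shift along the tool's x, y, z in mm, then the turn, a rotation vector about the tool's x, y, z in degrees. A call has 1 to 5 rows; each row is the pose to reach, as a shift and turn from the pose commanded when the call began, along the tool's axes at that moment; what a row does not reach only later rows make up. A row lasts 1/12 s, in which the tool goes at most 41.7 mm and 7.16 degrees, less where a joint would pass 70% of its speed; a pose out of reach is approached as far as the arm can. A call with a gripper value outside its range is refused whole. "claw" is the opening in per cent of the stroke, from 0 (shut) to 100 (fully open), set as the call begins (left out, the last holds). The fingers move at their own pace and stop on an object; the grip force is fixed at half the most. Time passes only in rows, so rows that repeat a pose let the fingers close. It gives the time, the measured TCP pose, the force and the opening at its end, in the units of the state.
- ctrl.get_obs(): the state, without advancing time (a new reading comes with each control period).
- ctrl.read_camera(name): name is "scene" or "top" or "wrist"; returns the picture (420x560x3 uint8, red, green, blue); there is no depth.
- ctrl.get_calibration(name): a dict with "fx", "fy", "cx", "cy" (pixels), "R" (3x3) and "t" (3): a world point X has camera coordinates R X + t. Camera axes: x right, y down, z forward; pixel columns grow to the right and rows downward; lengths in m; the calibration is good to about 2 mm. A picture is of the moment at which its call begins: read the wrist's pose just before it. get_calibration takes no time and is no camera call; for the wrist camera it gives the pose at the moment of the call.
- ctrl.close_job(): hands the job in, once; it reports no verdict.
Trained networks look in the newest picture that a camera, given by its name, has taken for a name from the list of things; names that differ only in an ending like _2 or _b are one class to them, and where a whole thing is asked for, a point or a joint stands for the part that bears it (a point fixed in the world has none). Each returns a list of dicts, best first, with "conf" (0 to 1); they miss things now and then, are a little off and sometimes report something else, mostly with a low value. They report only what shows in the picture. A call takes as long as a camera call. They do not tell look-alikes from the thing itself.
- ctrl.find_in(camera, name): "position" ([column, row] in pixels, amid what is visible of it).
- ctrl.masks_of(camera, name): "pixels" (420x560 bool, what is visible of it) and "position" ([column, row] in pixels, amid what is visible of it).
The state is a dict: "t": time; "joint_positions": joint angles; "qvel": joint speeds; "joint_efforts": joint torques, N m; "tool_pos": TCP position; "orientation": TCP orientation; "force": force on the tool from outside, world axes, zero at the start; "ft_torque": the same for the moment, N m; "width": finger opening in m.
Only numpy, scipy, OpenCV 4.12 (cv2) and the standard library are available. Lean on these libraries where they do the work, as an engineer would, in place of code of your own. Each camera call takes 0.05 s, during which the arm holds its last target. There are 200 camera calls.

## Working session

There is one attempt and no reset: what is moved stays moved. The work goes in short steps, Python scripts to look and compute and a tool call to move; the robot and the scene stay as the last step left them, time stands still between calls to the robot, and variables do not carry over. Pictures are saved under pics/ and viewed, about 8 in all and at most 12, crops included, and the job is handed in when it is done.

Besides the shell and the picture viewer there is one more tool, called by a JSON object that holds its "op" and its "data", one argument or row to a line. step_arm: Moves the arm, as the interface text tells. Its arguments: {"type":"object","properties":{"rows":{"type":"array"},"claw":{"type":"number"}},"required":["rows"]}

```bash
ls; mkdir -p pics
python3 - <<'E'
from cell import ctrl
import cv2,numpy as np
o=ctrl.get_obs();print({k:np.round(v,3).tolist() for k,v in o.items()})
a=ctrl.read_camera("scene");b=ctrl.read_camera("top")
for n,i in(("scene",a),("top",b)):
    cv2.imwrite(f"pics/{n}0.png",cv2.resize(i[:,:,::-1],(800,600)))
    for k in ("mat","mould","tray","tray_grip","pocket","ball_center","jar_red","jar_green","jar_blue","cup","dropper","spray"):
        print(n,k,[(np.round(d["position"],1).tolist(),round(d["conf"],2)) for d in ctrl.find_in(n,k)])
    c=ctrl.get_calibration(n);print(n,c)
E
```

```text
pics
{'t': 0.0, 'joint_positions': [51.378, 10.402, 92.134, 0.002, 77.566, -11.82], 'qvel': [-0.026, -0.039, 0.11, -0.006, -0.165, -0.005], 'joint_efforts': [0.0, -44.487, -35.133, -0.0, 0.009, 0.0], 'tool_pos': [0.259, 0.513, 0.244], 'orientation': [-179.901, -0.022, 153.198], 'force': [-0.257, 0.414, 0.274], 'ft_torque': [0.023, 0.028, 0.013], 'width': 0.086}
scene mat [([240.9, 245.0], 0.89)]
scene mould [([160.1, 180.2], 0.56)]
scene tray [([397.8, 218.3], 0.94), ([402.1, 163.6], 0.62)]
scene tray_grip [([407.9, 159.6], 0.77)]
scene pocket [([403.3, 160.5], 0.86), ([396.2, 222.9], 0.69)]
scene ball_center []
scene jar_red [([109.4, 249.2], 0.75)]
scene jar_green [([391.0, 288.1], 0.77)]
scene jar_blue [([260.7, 312.8], 0.61)]
scene cup [([279.8, 168.8], 0.79)]
scene dropper [([171.1, 286.2], 0.87)]
scene spray []
scene {'fx': 530.1686040949332, 'fy': 530.1686040949332, 'cx': 283.0679581029652, 'cy': 206.45796869200012, 'R': array([[-0.17646522,  0.98429102,  0.00558609],
       [ 0.67952639,  0.1259284 , -0.7227627 ],
       [-0.71211228, -0.12374659, -0.69107371]]), 't': array([
[... 250 characters left out ...]
 306.4], 0.97), ([185.5, 222.9], 0.68)]
top ball_center [([187.6, 208.1], 0.56)]
top jar_red [([416.4, 143.7], 0.74), ([405.9, 237.6], 0.48)]
top jar_green [([193.5, 142.8], 0.91)]
top jar_blue [([284.7, 104.4], 0.57)]
top cup [([297.5, 264.7], 0.7)]
top dropper [([354.0, 113.3], 0.49)]
top spray [([120.8, 153.2], 0.76), ([285.4, 103.7], 0.62), ([417.8, 144.2], 0.26), ([352.8, 110.9], 0.2)]
top {'fx': 433.4414086320611, 'fy': 433.4414086320611, 'cx': 282.4701472513573, 'cy': 213.40477880313568, 'R': array([[ 0.01134528, -0.99993146, -0.00289012],
       [-0.99921866, -0.01122767, -0.03789467],
       [ 0.03785962,  0.00331778, -0.99927756]]), 't': array([0.04522026, 0.50376058, 1.15855796])}
```

View pics/scene0.png

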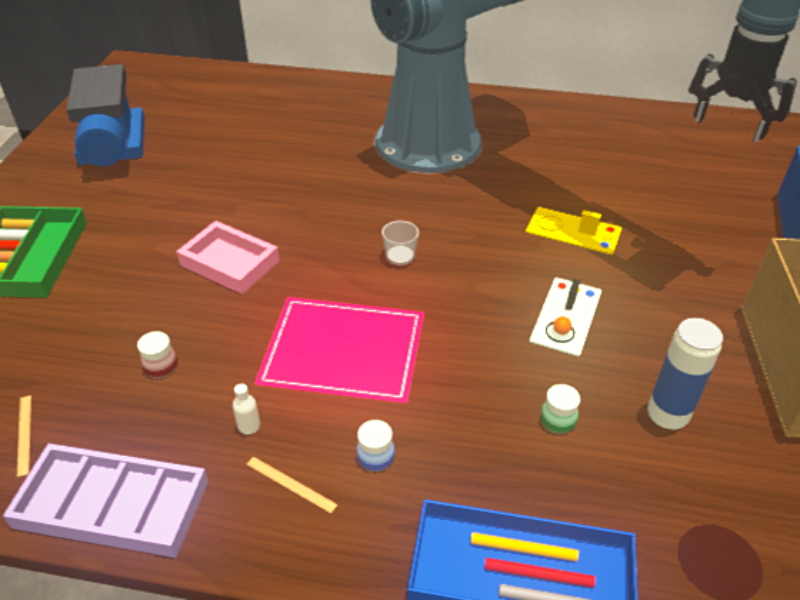

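View pics/top0.png

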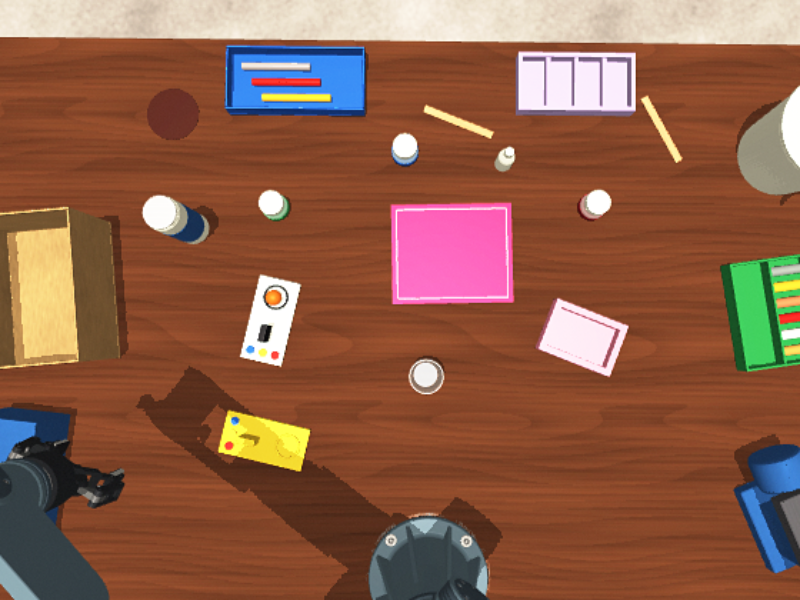

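The scene view shows the mould at about (228,257) and the mat at (343,347). The white tray with the ball is at (566,316), and a yellow decoy tray sits at (573,230). The top view agrees: mat (452,253), mould (583,337), tray (270,320), cup (426,376) and green jar (274,205), all in 800x600 pixels. Next I'll fit poses to the silhouettes in both views.

```bash
cat > h.py <<'E'
from cell import ctrl
import cv2,numpy as np
from scipy.optimize import minimize
def proj(c,X):
    p=np.asarray(X)@c["R"].T+c["t"]; return np.c_[c["fx"]*p[:,0]/p[:,2]+c["cx"],c["fy"]*p[:,1]/p[:,2]+c["cy"]]
def onplane(c,uv,z):
    d=c["R"].T@[(uv[0]-c["cx"])/c["fx"],(uv[1]-c["cy"])/c["fy"],1]; o=-c["R"].T@c["t"]
    return o+d*(z-o[2])/d[2]
def box(p,lx,ly,h):
    a=np.radians(p[2]);R=np.array([[np.cos(a),-np.sin(a)],[np.sin(a),np.cos(a)]])
    b=np.array([[x,y] for x in(-lx/2,lx/2) for y in(-ly/2,ly/2)])@R.T+p[:2]
    return np.r_[np.c_[b,0*b[:,0]],np.c_[b,0*b[:,0]+h]]
def soft(c,X,S=4):
    h=cv2.convexHull(np.float32(proj(c,X)))
    m=np.zeros((420*S,560*S),np.uint8);cv2.fillConvexPoly(m,np.int32(np.round((h*S+S/2-.5)*256)),1,shift=8)
    return cv2.resize(m.astype(np.float32),(560,420),interpolation=cv2.INTER_AREA)
def fit(ms,lx,ly,h,p0,freeh=False):
    def cost(q): 
        return sum(np.abs(soft(c,box(q,lx,ly,q[3] if freeh else h))-m).sum()/m.sum() for c,m in ms)
    p0=list(p0)+([h] if freeh else [])
    st=np.array([.01,.01,6]+([.01] if freeh else []))
    s=np.vstack([p0]+[np.array(p0)+np.eye(len(p0))[i]*st for i in range(len(p0))])
    r=minimize(cost,p0,method="Nelder-Mead",options=dict(initial_simplex=s,xatol=1e-4,fatol=1e-4))
    return np.round(r.x,4),round(r.fun,3)
def blob(m,pos):  # component nearest pos, holes filled
    m=cv2.morphologyEx(m.astype(np.uint8),cv2.MORPH_CLOSE,np.ones((3,3)))
    n,l,s,ce=cv2.connectedComponentsWithStats(m)
    k=[i for i in range(1,n) if s[i,4]>30]
    i=min(k,key=lambda i:np.hypot(*(ce[i]-pos)))
    cs,_=cv2.findContours((l==i).astype(np.uint8),cv2.RETR_EXTERNAL,cv2.CHAIN_APPROX_NONE)
    o=np.zeros(m.shape,np.uint8);cv2.drawContours(o,cs,-1,1,-1);return o.astype(np.float32)
E
python3 - <<'E'
from h import *
cams={n:ctrl.get_calibration(n) for n in("scene","top")}
for n in cams: ctrl.read_camera(n)
def masks(k,guess,h,ncams=("scene","top")):
    out=[]
    for n in ncams:
        g=proj(cams[n],[[*guess,h/2]])[0]
        for d in ctrl.masks_of(n,k):
            if np.hypot(*(np.array(d["position"])-g))<25:
                m=blob(d["pixels"],g);print(k,n,m.sum(),d["conf"]);out.append((cams[n],m));break
    return out
T=cams["top"]
for k,lx,ly,h,uv,a in(("mat",.19,.23,.001,(316,177),0),("mould",.1,.14,.032,(408,236),-20),("tray",.16,.08,.006,(190,224),-12)):
    g=onplane(T,uv,h)[:2];ms=masks(k,g,h)
    print(k,g,fit(ms,lx,ly,h,[*g,a]))
    for m in ms: print("  single",fit([m],lx,ly,h,[*g,a]))
    if k=="mould":print(" freeh",fit(ms,lx,ly,h,[*g,a],True))
# two-view triangulation
for k,a,b in(("tray_grip",(402.5,206),(185.5,233)),):
    pass
for n,c in cams.items():
    for k in("tray_grip","ball_center","pocket"):
        print(n,k,[np.round(d["position"],1).tolist()+[round(d["conf"],2)] for d in ctrl.find_in(n,k)])
for k,uv in dict(jar_green=(193.5,142.8),cup=(297.5,264.7)).items(): print(k,onplane(T,uv,.05))
E
```

```text
mat scene 6545.0 0.7
mat top 5941.0 0.56
mat [ 0.60376739 -0.03923921] (array([ 0.6042, -0.0398,  1.5741]), np.float64(0.042))
  single (array([ 0.6045, -0.0403,  1.4562]), np.float64(0.016))
  single (array([ 0.6038, -0.039 ,  1.7671]), np.float64(0.022))
mould scene 2137.0 0.83
mould top 2143.0 0.89
mould [ 0.44648757 -0.28072321] (array([  0.4468,  -0.2814, -21.2687]), np.float64(0.064))
  single (array([  0.4466,  -0.2827, -20.7792]), np.float64(0.03))
  single (array([  0.4465,  -0.2809, -21.4924]), np.float64(0.027))
 freeh (array([  0.4462,  -0.2818, -21.123 ,   0.0302]), np.float64(0.057))
tray scene 1674.0 0.63
tray [0.47189334 0.30048842] (array([  0.4709,   0.3033, -12.603 ]), np.float64(0.064))
  single (array([  0.4709,   0.3033, -12.603 ]), np.float64(0.064))
scene tray_grip [[405.1, 159.5, 0.81], [396.8, 218.5, 0.67]]
scene ball_center [[392.8, 228.7, 0.55]]
scene pocket [[404.9, 157.1, 0.91], [398.8, 221.0, 0.75]]
top tray_grip [[188.7, 222.4, 0.74]]
top ball_center [[190.1, 209.2, 0.53]]
top pocket [[184.9, 222.2, 0.77], [184.1, 308.0, 0.6]]
jar_green [0.68414661 0.28592361 0.05      ]
cup [0.36918453 0.01033791 0.05      ]
```

Both views agree to within 2 mm:
- **Mat:** (0.604, -0.040), yaw 1.6°
- **Mould:** (0.4465, -0.2815), yaw -21.2°
- **Tray:** (0.471, 0.303), yaw about -12.6°

I'll pinch the mould's +y short wall, so the arm goes to just above (0.4696, -0.2218), yaw 158.8.

{"op": "step_arm", "data": {
  "rows": [
    [-26, -28, 7, 0, 0, 0],
    [-52, -56, 14, 0, 0, 0],
    [-78, -84, 21, 0, 0, 0],
    [-104, -112, 28, 0, 0, 0],
    [-130, -140, 36, 0, 0, 0]
  ],
  "claw": 100
}}

```text
t: 2.42
tool_pos: [0.3123, 0.3283, 0.2092]
orientation: [180.0, 0.0, 153.2]
force: [1.1, 0.2, -0.3]
width: 0.0856
```

{"op": "step_arm", "data": {
  "rows": [
    [-26, -28, 7, 0, 0, 0],
    [-52, -56, 14, 0, 0, 0],
    [-78, -84, 21, 0, 0, 0],
    [-104, -112, 28, 0, 0, 0],
    [-130, -140, 36, 0, 0, 0]
  ]
}}

```text
t: 2.83
tool_pos: [0.3655, 0.1444, 0.1735]
orientation: [179.9, 0.1, 153.2]
force: [1.8, 0.5, 0.0]
width: 0.0852
```

{"op": "step_arm", "data": {
  "rows": [
    [-26, -28, 7, 0, 0, 0],
    [-52, -56, 14, 0, 0, 0],
    [-78, -84, 21, 0, 0, 0],
    [-104, -112, 28, 0, 0, 0],
    [-130, -140, 36, 0, 0, 0]
  ]
}}

```text
t: 3.25
tool_pos: [0.4185, -0.0396, 0.1375]
orientation: [180.0, 0.1, 153.2]
force: [0.9, 0.3, 0.3]
width: 0.0853
```

{"op": "step_arm", "data": {
  "rows": [
    [-26, -28, 7, 0, 0, -2],
    [-52, -56, 14, 0, 0, -4],
    [-78, -84, 21, 0, 0, -5.6],
    [-104, -112, 28, 0, 0, -5.6],
    [-130, -140, 36, 0, 0, -5.6]
  ]
}}

```text
t: 3.67
tool_pos: [0.4712, -0.2233, 0.1011]
orientation: [-180.0, 0.0, 158.8]
force: [1.2, -0.0, 0.4]
width: 0.0853
```

{"op": "step_arm", "data": {
  "rows": [
    [0, 0, 0, 0, 0, 0],
    [0, 0, 0, 0, 0, 0]
  ]
}}

```text
t: 3.83
tool_pos: [0.4708, -0.2229, 0.1006]
orientation: [180.0, -0.1, 158.6]
force: [-0.3, 0.1, 0.4]
width: 0.0857
```

{"op": "step_arm", "data": {
  "rows": [
    [1, 0, 20, 0, 0, 0],
    [1.5, 0, 40, 0, 0, 0],
    [1.5, 0, 58, 0, 0, 0],
    [1.5, 0, 70, 0, 0, 0],
    [1.5, 0, 75, 0, 0, 0]
  ]
}}

```text
t: 4.25
tool_pos: [0.4684, -0.2187, 0.0248]
orientation: [179.9, -0.2, 158.9]
force: [-0.0, 0.4, -0.6]
width: 0.0857
```

{"op": "step_arm", "data": {
  "rows": [
    [0, 0, 0, 0, 0, 0],
    [0, 0, 0, 0, 0, 0],
    [0, 0, 0, 0, 0, 0],
    [0, 0, 0, 0, 0, 0],
    [0, 0, 0, 0, 0, 0]
  ],
  "claw": 0
}}

```text
t: 4.67
tool_pos: [0.4701, -0.2209, 0.0272]
orientation: [-180.0, 0.1, 158.8]
force: [0.2, 0.9, 1.1]
width: 0.0257
```

{"op": "step_arm", "data": {
  "rows": [
    [0, 0, 0, 0, 0, 0],
    [0, 0, 0, 0, 0, 0],
    [0, 0, 0, 0, 0, 0],
    [0, 0, 0, 0, 0, 0]
  ]
}}

```text
t: 5.0
tool_pos: [0.47, -0.221, 0.0271]
orientation: [-180.0, 0.1, 158.8]
force: [-1.3, 0.0, 5.7]
width: 0.0106
```

```bash
cat > seg.py <<'E'
from h import *
def refit(k,lx,ly,h,g,a,cams=("scene","top"),save=None):
    ms=[]
    for n in cams:
        im=ctrl.read_camera(n);c=ctrl.get_calibration(n)
        if save: cv2.imwrite(f"pics/{save}_{n}.png",im[:,:,::-1])
        p=proj(c,[[*g,h/2]])[0]
        for d in ctrl.masks_of(n,k):
            if np.hypot(*(np.array(d["position"])-p))<25:
                m=blob(d["pixels"],p);ms.append((c,m));print(n,m.sum(),d["conf"],fit([(c,m)],lx,ly,h,[*g,a]));break
    if len(ms)>1:print("both",fit(ms,lx,ly,h,[*g,a]))
E
python3 - <<'E'
from seg import *
o=ctrl.get_obs();print(o["tool_pos"],o["orientation"],o["width"],o["force"])
refit("mould",.1,.14,.032,(.4465,-.2815),-21,save="m1")
cv2.imwrite("pics/w1.png",ctrl.read_camera("wrist")[:,:,::-1])
E
```

```text
[ 0.46995268 -0.22102211  0.02710678] [-1.79971032e+02  6.84325610e-02  1.58796820e+02] 0.010599723952685965 [-1.31426679  0.01622444  5.74388736]
scene 1549.0 0.69 (array([  0.4482,  -0.2823, -21.22  ]), np.float64(0.425))
top 265.0 0.68 (array([  0.4135,  -0.2512, -15.2879]), np.float64(7.05))
both (array([  0.4451,  -0.2811, -18.9647]), np.float64(7.589))
```

The wall is gripped (width 10.6 mm) at mould-frame (0, 64 mm). The drag in this tool frame comes to (-34.8, 276.7) mm with rz -22.8°.

{"op": "step_arm", "data": {
  "rows": [
    [-1, 6, 0, 0, 0, 0],
    [-2.5, 20, 0, 0, 0, 0],
    [-5, 38, 0, 0, 0, 0],
    [-7, 58, 0, 0, 0, 0],
    [-10, 78, 0, 0, 0, 0]
  ]
}}

```text
t: 5.67
tool_pos: [0.5078, -0.152, 0.0271]
orientation: [-179.9, 0.1, 158.8]
force: [-1.8, -3.7, 4.0]
width: 0.0108
```

{"op": "step_arm", "data": {
  "rows": [
    [-2.5, 20, 0, 0, 0, -1],
    [-5, 40, 0, 0, 0, -2.5],
    [-7.5, 60, 0, 0, 0, -5],
    [-10, 80, 0, 0, 0, -8],
    [-12, 100, 0, 0, 0, -11.4]
  ]
}}

```text
t: 6.08
tool_pos: [0.5553, -0.0627, 0.0271]
orientation: [-179.9, 0.1, 170.3]
force: [-2.5, -5.2, 5.2]
width: 0.0105
```

Run:
```python
from h import *
o=ctrl.get_obs();p=o["tool_pos"];print(p,o["orientation"],o["width"],o["force"])
a=np.radians(o["orientation"][2]);d=np.array([.6024,.0244])-p[:2]
print(1e3*d@[np.cos(a),np.sin(a)],1e3*d@[np.sin(a),-np.cos(a)],(181.57-o["orientation"][2])%360)
```

```text
[ 0.5553165  -0.06266917  0.02712635] [-1.79908582e+02  7.13227592e-02  1.70335106e+02] 0.010535235095037863 [-2.49323499 -5.24826299  5.21568997]
-31.797581122397737 93.73798733092733 11.23489434558283
```

{"op": "step_arm", "data": {
  "rows": [
    [-7, 20, 0, 0, 0, -3],
    [-14, 40, 0, 0, 0, -6],
    [-21, 60, 0, 0, 0, -9],
    [-27, 78, 0, 0, 0, -10.5],
    [-31, 90, 0, 0, 0, -11.2]
  ]
}}

```text
t: 6.5
tool_pos: [0.6013, 0.0216, 0.0271]
orientation: [-179.9, 0.1, -178.5]
force: [-2.7, -6.2, 7.6]
width: 0.0108
```

{"op": "step_arm", "data": {
  "rows": [
    [0, 2, 0, 0, 0, 0],
    [0, 2, 0, 0, 0, 0],
    [0, 2, 0, 0, 0, 0]
  ]
}}

```text
t: 6.75
tool_pos: [0.6013, 0.0234, 0.0271]
orientation: [180.0, 0.2, -178.6]
force: [2.6, 3.3, 6.0]
width: 0.0102
```

Run:
```python
from seg import *
o=ctrl.get_obs();print(o["tool_pos"],o["orientation"],o["width"],o["force"])
a=ctrl.read_camera("top");b=ctrl.read_camera("wrist");
cv2.imwrite("pics/m2.png",np.hstack([cv2.resize(a[100:310,170:450],(400,300)),cv2.resize(b,(400,300))])[:,:,::-1])
```

```text
[0.60134027 0.02338919 0.02713264] [ 1.79952724e+02  1.66945051e-01 -1.78615720e+02] 0.010174382328676415 [2.57284438 3.33194296 5.95384034]
```

View pics/m2.png

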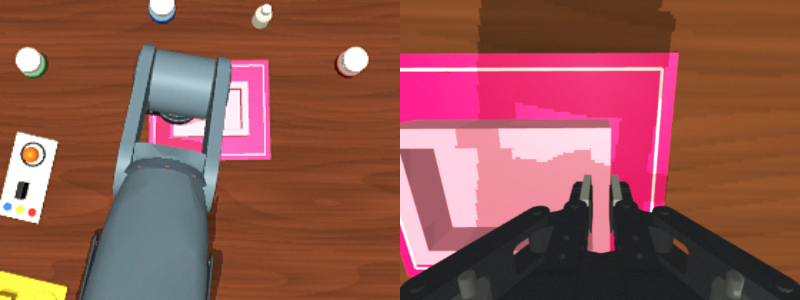

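The wrist and top crops show the mould on the mat and nearly square. I'll release, lift and move towards the tray, then check the mould unobstructed.

{"op": "step_arm", "data": {
  "rows": [
    [0, 0, 0, 0, 0, 0],
    [0, 0, 0, 0, 0, 0],
    [0, 0, 0, 0, 0, 0],
    [0, 0, 0, 0, 0, 0],
    [0, 0, 0, 0, 0, 0]
  ],
  "claw": 100
}}

```text
t: 7.27
tool_pos: [0.5996, 0.0227, 0.0258]
orientation: [180.0, -0.1, -178.6]
force: [-1.2, -0.5, 0.9]
width: 0.0704
```

{"op": "step_arm", "data": {
  "rows": [
    [0, 0, -10, 0, 0, 0],
    [0, 0, -35, 0, 0, 0],
    [0, 0, -70, 0, 0, 0],
    [0, 0, -105, 0, 0, 0],
    [0, 0, -135, 0, 0, 0]
  ]
}}

```text
t: 7.68
tool_pos: [0.6005, 0.0228, 0.1642]
orientation: [-180.0, 0.1, -178.6]
force: [0.2, 0.2, 0.2]
width: 0.0853
```

{"op": "step_arm", "data": {
  "rows": [
    [15, 30, 0, 0, 0, 0],
    [30, 59, 0, 0, 0, 0],
    [45, 88, 0, 0, 0, 0],
    [60, 117, 0, 0, 0, 0],
    [75, 146, 0, 0, 0, 0]
  ]
}}

```text
t: 8.1
tool_pos: [0.5208, 0.1681, 0.1622]
orientation: [180.0, 0.0, -178.6]
force: [-0.1, -0.1, 0.4]
width: 0.0852
```

{"op": "step_arm", "data": {
  "rows": [
    [15, 30, 0, 0, 0, 3],
    [30, 59, 0, 0, 0, 6],
    [45, 88, 0, 0, 0, 9],
    [60, 117, 0, 0, 0, 12],
    [73, 143, 0, 0, 0, 14]
  ]
}}

```text
t: 8.52
tool_pos: [0.444, 0.3097, 0.1621]
orientation: [180.0, 0.0, 167.3]
force: [0.8, 0.4, 0.1]
width: 0.0852
```

Run:
```python
from seg import *
o=ctrl.get_obs();print(o["t"],o["tool_pos"],o["orientation"])
print("mat");refit("mat",.19,.23,.001,(.604,-.04),1.5)
print("mould");refit("mould",.1,.14,.032,(.604,-.04),1.5,save="m3")
w=ctrl.read_camera("wrist");c=ctrl.get_calibration("wrist");np.savez("w3.npz",**c)
for k in("tray_grip","pocket","ball_center"):print(k,[(np.round(d["position"],1).tolist(),round(d["conf"],2)) for d in ctrl.find_in("wrist",k)])
t=cv2.imread("pics/m3_top.png")
cv2.imwrite("pics/v3.png",np.hstack([cv2.resize(t[100:310,170:450],(400,300)),cv2.resize(w,(400,300))[:,:,::-1]]))
```

```text
8.5167 [0.44396399 0.30973362 0.16212175] [1.79970738e+02 2.19997133e-02 1.67265928e+02]
mat
scene 6452.0 0.74 (array([ 0.6043, -0.0402,  1.7989]), np.float64(0.021))
top 5870.0 0.84 (array([ 0.6039, -0.0389,  1.5385]), np.float64(0.014))
both (array([ 0.6042, -0.0397,  1.7206]), np.float64(0.038))
mould
scene 2750.0 0.68 (array([ 0.6027, -0.0413,  1.4334]), np.float64(0.032))
tray_grip [([233.1, 9.3], 0.76), ([281.3, 204.1], 0.61)]
pocket [([231.0, 10.0], 0.67), ([281.3, 208.6], 0.57)]
ball_center [([281.4, 263.7], 0.88)]
```

View pics/v3.png

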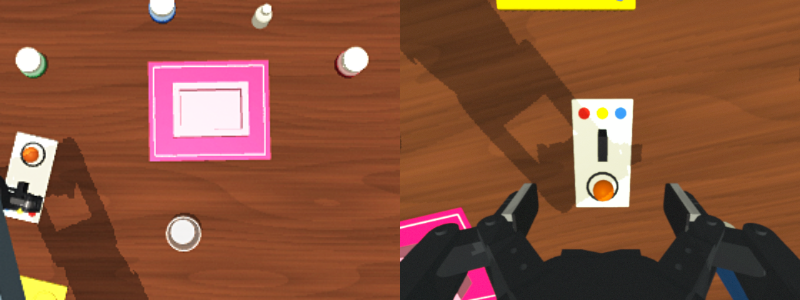

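The top crop shows the mould centred and square on the mat. The fits give (0.6027, -0.0413) at 1.4° against the mat's (0.6042, -0.0397) at 1.7°. The wrist crop shows the tray with the fin at about (602,145) and the ball in its rim at (603,188). Next I'll work out the exact fin offset.

```bash
cat > fin.py <<'E'
from h import *
def fin(tag):
    o=ctrl.get_obs();c=ctrl.get_calibration("wrist");w=ctrl.read_camera("wrist");cv2.imwrite(f"pics/{tag}.png",w[:,:,::-1])
    print(np.round(o["tool_pos"],4),np.round(o["orientation"],2))
    print("TCP px at .036,.006",proj(c,[[*o["tool_pos"][:2],z] for z in(.036,.006)]).round(1).tolist())
    hsv=cv2.cvtColor(w,cv2.COLOR_RGB2HSV)
    e=np.array([.4465,.3088,.045]);p=proj(c,[e])[0]
    white=((hsv[...,1]<70)&(hsv[...,2]>110)).astype(np.uint8)
    m=blob(white,proj(c,[[.471,.303,.003]])[0])
    r=fit([(c,m)],.16,.08,.006,[.471,.3033,-12.6]);print("tray",m.sum(),r)
    x,y,a=r[0];u=np.array([np.cos(np.radians(a)),np.sin(np.radians(a))]);g=np.array([x,y])-.025*u;print("grip by tray",g)
    dark=((w.max(2)<60)&(m>0)).astype(np.uint8)
    b=blob(dark,p);cs,_=cv2.findContours(b.astype(np.uint8),0,2);print("fin px",cv2.minAreaRect(np.vstack(cs)),"model",[proj(c,[[*(g+s*u),z]])[0].round(1).tolist() for s in(-.016,.016) for z in(.006,.048)])
    print("ball",[d["position"] for d in ctrl.find_in("wrist","ball_center")][:1],"model",proj(c,[[*(g+.07*u),.021]])[0].round(1))
E
python3 -c "
from fin import *
fin('f1')"
```

```text
[0.4456 0.3075 0.1613] [-179.99   -0.    167.33]
TCP px at .036,.006 [[281.9, 200.0], [281.9, 191.5]]
tray 12143.0 (array([  0.475 ,   0.3018, -12.5631]), np.float64(0.013))
grip by tray [0.45059857 0.30723787]
fin px ((282.5, 203.5), (43.0, 11.0), 90.0) model [[282.7, 180.3], [282.9, 191.1], [282.7, 211.9], [282.9, 227.3]]
ball [[283.9, 264.8]] model [282.8 268. ]
```

{"op": "step_arm", "data": {
  "rows": [
    [-2, 0.5, 20, 0, 0, 0],
    [-4, 0.8, 40, 0, 0, 0],
    [-4.9, 0.8, 60, 0, 0, 0],
    [-4.9, 0.8, 70, 0, 0, 0],
    [-4.9, 0.8, 70, 0, 0, 0]
  ]
}}

```text
t: 9.63
tool_pos: [0.4484, 0.307, 0.0887]
orientation: [-179.8, -0.2, 167.4]
force: [-0.9, 0.2, -0.0]
width: 0.0854
```

```bash
python3 -c "
from fin import *
fin('f2')
c=ctrl.get_calibration('wrist');w=np.load('w3.npz')
"
```

```text
[0.4484 0.307  0.0887] [-179.83   -0.24  167.38]
TCP px at .036,.006 [[282.3, 231.4], [282.3, 216.3]]
tray 20131.0 (array([  0.4753,   0.3019, -12.566 ]), np.float64(0.013))
grip by tray [0.45089885 0.3073391 ]
fin px ((284.0, 231.5), (63.0, 16.0), 90.0) model [[283.5, 198.7], [283.8, 217.6], [283.5, 239.2], [283.7, 265.9]]
ball [[282.0, 307.6]] model [283.5 312.5]
```

View pics/f2.png

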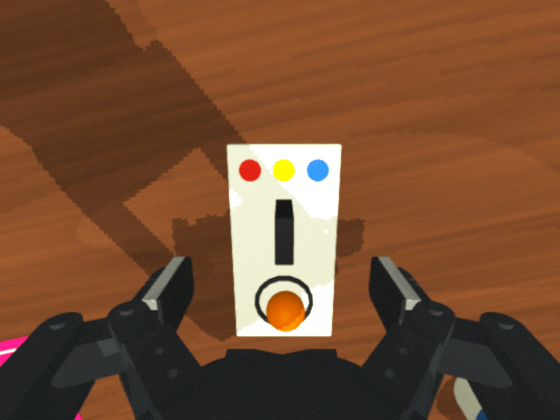

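The picture shows the fin upright at (284,231) and the ball seated in the rim at (285,311). Positions and heights from the two wrist places agree with the model, so I'll go down and pinch.

{"op": "step_arm", "data": {
  "rows": [
    [-1, 0.5, 16, 0, 0, 0],
    [-2, 0.8, 32, 0, 0, 0],
    [-2, 0.8, 46, 0, 0, 0],
    [-2, 0.8, 55, 0, 0, 0],
    [-2, 0.8, 58, 0, 0, 0]
  ]
}}

```text
t: 10.15
tool_pos: [0.4522, 0.3082, 0.033]
orientation: [-180.0, -0.0, 167.4]
force: [0.4, -1.0, -0.5]
width: 0.0856
```

{"op": "step_arm", "data": {
  "rows": [
    [0, 0, 0, 0, 0, 0],
    [0, 0, 0, 0, 0, 0],
    [0, 0, 0, 0, 0, 0],
    [0, 0, 0, 0, 0, 0],
    [0, 0, 0, 0, 0, 0]
  ],
  "claw": 15
}}

```text
t: 10.57
tool_pos: [0.4527, 0.3084, 0.034]
orientation: [180.0, 0.1, 167.4]
force: [-0.7, -1.3, -0.5]
width: 0.0259
```

{"op": "step_arm", "data": {
  "rows": [
    [0, 0, 0, 0, 0, 0],
    [0, 0, 0, 0, 0, 0],
    [0, 0, 0, 0, 0, 0],
    [0, 0, 0, 0, 0, 0],
    [0, 0, 0, 0, 0, 0]
  ],
  "claw": 0
}}

```text
t: 10.98
tool_pos: [0.4528, 0.3085, 0.0339]
orientation: [180.0, 0.1, 167.4]
force: [-0.3, 0.2, 6.4]
width: 0.0112
```

{"op": "step_arm", "data": {
  "rows": [
    [0, 0, -1, 0, 0, 0],
    [0, 0, -3, 0, 0, 0],
    [0, 0, -6, 0, 0, 0],
    [0, 0, -10, 0, 0, 0],
    [0, 0, -15, 0, 0, 0]
  ]
}}

```text
t: 11.4
tool_pos: [0.4519, 0.3081, 0.0482]
orientation: [-180.0, -0.0, 167.4]
force: [-0.7, -0.1, -2.1]
width: 0.0112
```

{"op": "step_arm", "data": {
  "rows": [
    [0, 0, -6, 0, 0, 0],
    [0, 0, -14, 0, 0, 0],
    [0, 0, -24, 0, 0, 0],
    [0, 0, -36, 0, 0, 0],
    [0, 0, -49, 0, 0, 0]
  ]
}}

```text
t: 11.82
tool_pos: [0.4523, 0.3082, 0.0986]
orientation: [180.0, 0.0, 167.4]
force: [0.5, 0.4, -1.5]
width: 0.0109
```

{"op": "step_arm", "data": {
  "rows": [
    [0, 0, -14, 0, 0, 0],
    [0, 0, -28, 0, 0, 0],
    [0, 0, -40, 0, 0, 0],
    [0, 0, -50, 0, 0, 0],
    [0, 0, -58, 0, 0, 0]
  ]
}}

```text
t: 12.23
tool_pos: [0.4527, 0.3084, 0.157]
orientation: [179.9, 0.1, 167.4]
force: [0.7, 1.1, -0.8]
width: 0.011
```

{"op": "step_arm", "data": {
  "rows": [
    [0, 0, -5, 0, 0, 0],
    [0, 0, -8, 0, 0, 0],
    [0, 0, -9, 0, 0, 0],
    [0, 0, -9, 0, 0, 0]
  ]
}}

```text
t: 12.57
tool_pos: [0.4521, 0.3081, 0.164]
orientation: [-180.0, -0.0, 167.4]
force: [0.2, 0.2, -1.8]
width: 0.0113
```

Run:
```python
from h import *
o=ctrl.get_obs();p=o["tool_pos"];print(p,o["orientation"],o["width"],o["force"],o["ft_torque"])
w=ctrl.read_camera("wrist");cv2.imwrite("pics/c1.png",w[:,:,::-1])
print([d["position"] for d in ctrl.find_in("wrist","ball_center")])
a=np.radians(o["orientation"][2]);u=-np.array([np.cos(a),np.sin(a)])
d=np.array([.603,-.0405])-.068*u-p[:2];print("to go",1e3*d,"tool",-1e3*d@u,1e3*d@[np.sin(a),-np.cos(a)])
```

```text
[0.45210628 0.30814517 0.16403495] [-1.79981888e+02 -2.52774808e-02  1.67394321e+02] 0.011258531428486672 [ 0.22714632  0.22816244 -1.81024167] [-0.03293738  0.01499021  0.02435959]
[[278.9, 342.3]]
to go [  84.53284918 -333.80484928] tool -155.3447585649906 -307.3100811584685
```

View pics/c1.png

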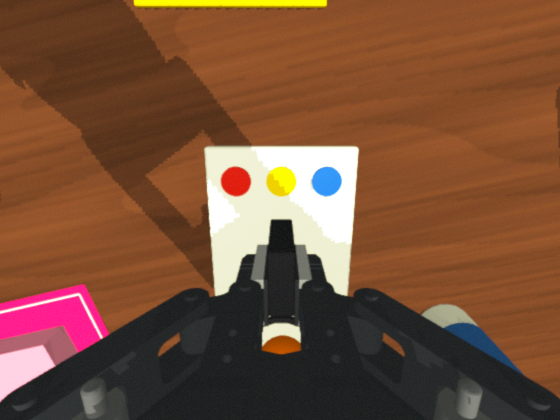

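The tray is held level with its dots up, and the ball is visible in the pocket at (282,345). I'll carry it (-155, -307) mm in tool axes with a gentle speed profile.

{"op": "step_arm", "data": {
  "rows": [
    [-1, -2, 0, 0, 0, 0],
    [-3, -6, 0, 0, 0, 0],
    [-7, -13, 0, 0, 0, 0],
    [-12, -23, 0, 0, 0, 0],
    [-18, -36, 0, 0, 0, 0]
  ]
}}

```text
t: 13.08
tool_pos: [0.4621, 0.2684, 0.1642]
orientation: [-180.0, -0.0, 167.4]
force: [0.3, 0.1, -1.2]
width: 0.0109
```

{"op": "step_arm", "data": {
  "rows": [
    [-8, -15, 0, 0, 0, 0],
    [-16, -31, 0, 0, 0, 0],
    [-24, -47, 0, 0, 0, 0],
    [-32, -63, 0, 0, 0, 0],
    [-40, -79, 0, 0, 0, 0]
  ]
}}

```text
t: 13.5
tool_pos: [0.484, 0.1814, 0.1643]
orientation: [-180.0, 0.0, 167.4]
force: [0.3, 0.0, -1.4]
width: 0.0112
```

{"op": "step_arm", "data": {
  "rows": [
    [-8, -16, 0, 0, 0, 0],
    [-16, -32, 0, 0, 0, 0],
    [-24, -48, 0, 0, 0, 0],
    [-32, -64, 0, 0, 0, 0],
    [-40, -80, 0, 0, 0, 0]
  ]
}}

```text
t: 13.92
tool_pos: [0.5054, 0.0946, 0.1643]
orientation: [-180.0, 0.0, 167.4]
force: [0.3, -0.7, -0.6]
width: 0.0109
```

{"op": "step_arm", "data": {
  "rows": [
    [-8, -16, 0, 0, 0, 0],
    [-16, -32, 0, 0, 0, 0],
    [-24, -47, 0, 0, 0, 0],
    [-31, -61, 0, 0, 0, 0],
    [-37, -74, 0, 0, 0, 0]
  ]
}}

```text
t: 14.33
tool_pos: [0.5254, 0.0141, 0.1643]
orientation: [-180.0, 0.0, 167.3]
force: [0.7, 1.0, -1.6]
width: 0.011
```

{"op": "step_arm", "data": {
  "rows": [
    [-6, -12, 0, 0, 0, 0],
    [-12, -22, 0, 0, 0, 0],
    [-16, -30, 0, 0, 0, 0],
    [-19, -35, 0, 0, 0, 0],
    [-20, -38, 0, 0, 0, 0]
  ]
}}

```text
t: 14.75
tool_pos: [0.5368, -0.026, 0.1643]
orientation: [180.0, 0.0, 167.4]
force: [-0.2, -0.1, -1.6]
width: 0.011
```

{"op": "step_arm", "data": {
  "rows": [
    [0, 0, 0, 0, 0, 0],
    [0, 0, 0, 0, 0, 0],
    [0, 0, 0, 0, 0, 0]
  ]
}}

```text
t: 15.0
tool_pos: [0.5364, -0.0246, 0.1642]
orientation: [180.0, -0.0, 167.4]
force: [0.5, 0.6, -1.9]
width: 0.0109
```

Run:
```python
from h import *
o=ctrl.get_obs();p=o["tool_pos"];print(o["t"],p,o["orientation"],o["width"],o["force"])
a=np.radians(o["orientation"][2]);u=-np.array([np.cos(a),np.sin(a)])
for n in("scene","top"):
    c=ctrl.get_calibration(n);im=ctrl.read_camera(n);cv2.imwrite(f"pics/e_{n}.png",im[:,:,::-1])
    print(n,[(d["position"],d["conf"]) for d in ctrl.find_in(n,"ball_center")][:2],"model ball",proj(c,[[*(p[:2]+.068*u),p[2]-.034+.021]]))
    for t in (.6035,-.0405,.032),: print("mould centre px",proj(c,[t]))
    for k in("jar_red","jar_green","jar_blue","cup","dropper","spray"):
        print(k,[np.round(d["position"],0).tolist() for d in ctrl.find_in(n,k)][:1])
a=cv2.imread("pics/e_scene.png");b=cv2.imread("pics/e_top.png")
cv2.imwrite("pics/e.png",np.hstack([cv2.resize(a[100:310,120:400],(400,300)),cv2.resize(b[100:310,170:450],(400,300))]))
```

```text
15.0 [ 0.53636636 -0.02457226  0.16419701] [ 1.79989315e+02 -2.09034160e-02  1.67437613e+02] 0.010891540783166467 [ 0.48649353  0.55080772 -1.89032286]
scene [([235.6, 190.4], 0.51)] model ball [[237.18344254 191.93360524]]
mould centre px [[239.5341699 232.2612895]]
jar_red [[107.0, 251.0]]
jar_green [[388.0, 287.0]]
jar_blue [[264.0, 314.0]]
cup [[282.0, 169.0]]
dropper [[173.0, 289.0]]
spray [[480.0, 260.0]]
top [] model ball [[320.75068271 169.7330371 ]]
mould centre px [[317.34469167 175.68137607]]
jar_red [[417.0, 144.0]]
jar_green [[190.0, 142.0]]
jar_blue [[285.0, 105.0]]
cup [[416.0, 145.0]]
dropper [[352.0, 115.0]]
spray [[121.0, 152.0]]
```

View pics/e.png

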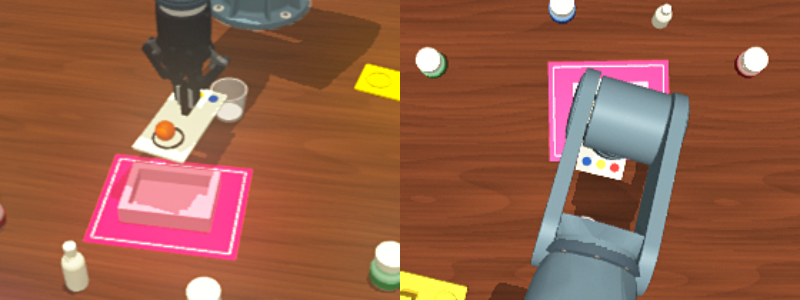

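The final view shows the tray level with the ball in its rim at (165,131). The scene detection is within 2 px of the model's ball position over the mould centre, and the bystanders haven't moved. Handing in.

{"op": "step_arm", "data": {
  "rows": [
    [0, 0, 0, 0, 0, 0],
    [0, 0, 0, 0, 0, 0],
    [0, 0, 0, 0, 0, 0],
    [0, 0, 0, 0, 0, 0],
    [0, 0, 0, 0, 0, 0]
  ]
}}

```text
t: 16.22
tool_pos: [0.5366, -0.0252, 0.1643]
orientation: [-180.0, 0.0, 167.4]
force: [0.1, 1.0, -1.7]
width: 0.0111
```

```bash
python3 -c "
from cell import ctrl
o=ctrl.get_obs();print(o['t'],o['tool_pos'],o['qvel'],o['force']);print(ctrl.close_job())"
```

```text
16.2167 [ 0.53657339 -0.02519221  0.16429662] [-0.03160252 -0.00617295 -0.04591093  0.0284403  -0.04360575  0.02750104] [ 0.06049494  0.95425816 -1.71825448]
the job is handed in; nothing more can be done
None
```

The job was handed in at 16.2 s with both parts done. I pinched the mould by its short wall, slid it onto the mat and released it. I then picked up the white tray by its fin and carried it over the mould.

**Mould:** it lies about 2 mm off the mat's centre and 0.3° off square. That comes from the scene camera; the network gave no mould mask in the top camera, but that picture showed it centred too.

**Tray and ball:** the tray is held still and level, with its underside about 13 cm above the bench, roughly 10 cm above the mould's top. By the arm's pose, the ball is within about 2 mm of the mould's centre. The scene camera saw the ball in its pocket, 2 px from where it should be; in the top camera the arm hid it.

**Bystanders:** the jars, dropper and spray can show in both cameras within about 4 px of where they started. The scene camera puts the cup in its place too. The top camera's last "cup" report was wrong, as it pointed at the red jar while the arm covered the cup.

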